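# Turn the framing turntable to the recess for the next easel back and hold it

## Task

The brass easel back lying on the black rubber mat is the next to be fitted (the other one, in the aluminium tray, waits). Turn the turntable until the frame's recess of that easel back's width, wide or narrow, faces squarely to the fixed steel pointer on the turntable's foot, and finish still gripping the turntable, or the frame or clamp posts on it, firmly so that it stands still. Leave both easel backs, the tacker, the mat cutter and the cork pads where they lie.

Things in the scene. Friction and masses are not known exactly. Their poses are not given: they have to be found in the camera images.
- turntable_base: Fixed dark cast-iron foot of the turntable. Origin: on the turning axis, at bench height. Its own -x axis runs from the turning axis through the fixed steel pointer, a block 26 mm wide and 46 mm high whose point is 131 mm from the axis, just outside the platter's rim, and whose far end is 170 mm from it. The foot may stand turned up to 0.35 rad.
- platter: Turning grey iron disc, 250 mm across, top 48 mm above the bench; a square oak frame (150 mm outside, rails 22 mm wide, top at 66 mm) is clamped rigidly on its middle. Origin: on the axis at bench height, z up. Turns both ways without a stop, against friction of 0.15 N m, and stays where left. Wide recess in the +x rail, narrow in the -x rail, other two rails plain.
- post (a point): Top of one of four alike upright round steel clamp posts, one per frame corner, turning with the platter: diameter 18 mm, from 72 to 112 mm above the bench, at x, y = +-64 mm in the platter's frame (90.5 mm from the axis); this one at +64, +64. Each stands on a 26 mm square steel pad, top at 72 mm; nothing else on the platter is higher.
- recess_wide (a point): Middle of the wide recess's mouth, on the outer face of its rail at mid-thickness, 75 mm from the axis, 57 mm above the bench. The recess is a notch 60 mm wide, 12 mm deep into the rail, through its full thickness, open outward and upward.
- recess_narrow (a point): Middle of the narrow recess's mouth, in the rail across from the wide one, 75 mm from the axis, 57 mm above the bench. Like the wide one but 30 mm wide.
- easel_wide: Wide brass hinged easel back lying flat, loose: 90 mm long (its x), 60 mm wide (its y), 8 mm thick at the hinge barrel. Origin: centre of its underside. It lies on the mat or in the tray.
- easel_narrow: Narrow brass hinged easel back lying flat, loose: 90 mm long (its x), 30 mm wide (its y), 8 mm thick at the hinge barrel. Origin: centre of its underside. It lies where the wide one does not.
- fit_mat: Fixed black rubber mat, 160 x 160 x 4 mm, left or right of the turntable; on it lies the easel back that is next. Origin: centre of its underside.
- spare_tray: Fixed shallow aluminium tray, 170 x 170 mm, rim 18 mm high, floor 4 mm, on the other side; holds the other easel back. Origin: centre of its underside.
- tacker: Blue steel staple tacker lying on its side, loose, about 150 x 90 mm, 30 mm high, far side of the bench. Bystander. Origin: near its middle, on the bench.
- mat_cutter: Green plastic hand mat cutter, loose, 130 x 55 mm, 37 mm high, far side of the bench. Bystander. Origin: centre of its underside.
- bumper0: Cork bumper pad, loose, diameter 28 mm, 12 mm high, beyond the turntable, on the left. Bystander. Origin: centre of its underside.
- bumper1: Cork bumper pad like the other, beyond the turntable, on the right. Bystander.
Not all that is in view belongs to the job. Leave any blue or purple look-alike of the easel_narrow alone.

How it is judged (in metres and radians):
At the end, for the whole second after the job is handed in: The recess as wide as the easel back on the mat faces the pointer (its middle within 6.5 mm, about 5 degrees, of the line from axis to pointer), the platter stands still (under 0.05 rad/s) and the fingers hold it or what is clamped on it with over 3 N (((horizontal distance between easel_wide and fit_mat below 0.06 m and y of recess_wide in the frame of turntable_base between -0.0065 and 0.0065 m and x of recess_wide in the frame of turntable_base below 0 m) or (horizontal distance between easel_narrow and fit_mat below 0.06 m and y of recess_narrow in the frame of turntable_base between -0.0065 and 0.0065 m and x of recess_narrow in the frame of turntable_base below 0 m)) and angular speed of platter below 0.05 rad/s and contact force between the fingers and platter above 3 N); the arm keeps its last pose, push and grip.
It fails at once if an easel back, the tacker, the mat cutter or a cork pad is moved by more than 15 mm (distance of any of easel_wide, easel_narrow, tacker, mat_cutter, bumper0, bumper1 from where it was at the start of the episode above 0.015 m).
It also fails if it takes over 38 s, if anything falls off the work surface, if the arm or the gripper's body presses on something with over 40 N, if the wrist force passes 120 N, or if a joint passes its speed limit or range.

## Robot

A 7-joint arm with a two-finger parallel gripper is mounted at the origin on the work surface. World frame = base frame: x ahead of the robot, y to its left, z up, the work surface at z = 0. Lengths are in m, angles in degrees, forces in N, time in s.
With the tool pointing down it reaches from about 0.425 to 0.875 m from the base axis. Payload 4.7 kg.
Tool frame: the origin (TCP) lies midway between the tips of the shut fingers; the grasp point (between the pads) lies hold_point_z behind it (hold_point_z is the distance from the TCP to the grasp point, in m); z points along the fingers, y is the line along which they close (so a half turn about z gives the same grasp; the last joint's range is limited). The gripper opens to 87 mm and grips with 3 to 60 N. Pads are 19 mm wide; open, the fingers measure 117 mm over their backs; the gripper's body (75 mm by 190 mm) begins 51 mm behind the grasp point.
Start: joints at [-62.676, 18.392, -4.016, 83.108, 1.295, 78.541, -3.26], TCP at [0.29, 0.582, 0.223] pointing down, gripper open.
Joint ranges: [-163.93, 163.93], [-17.29, 119.83], [-79.2, 71.16], [3.27, 140.29], [-89.18, 269.18], [5.43, 117.66], [-154.24, 154.24]. Speed limits (degrees/s): [147.25, 147.25, 180, 180, 180, 180, 180].

## Interface

Orientations are given as [roll, pitch, yaw] about the fixed x, y, z axes, in that order (R = Rz(yaw) Ry(pitch) Rx(roll)).
In Python, from plant import * gives the robot as it stands. The module is installed in compiled form; this text tells all that it offers.
- The arm moves only by the shell command python3 -m handwheel 'ROWS'. ROWS is JSON, a list of rows, each an object with "travel": the shift along the tool's x, y, z in cm, a list of three; "delta_rot": the turn, a rotation vector about the tool's x, y, z in degrees, a list of three; "jaw": the finger opening in cm, from 0 to 8.7. In form: [{"travel": [dx, dy, dz], "delta_rot": [wx, wy, wz], "jaw": jaw}, ...]. A call has 1 to 8 rows; each row shifts and turns the commanded pose from where the row before left it, along the tool's axes as they then stand; what a row does not reach is not made up. A row lasts 1/8 s, in which the tool goes at most 62.5 mm and 10.7 degrees, less where a joint would pass 70% of its speed; a pose out of reach is approached as far as the arm can. A call is refused whole if a number of a shift passes 6.25 or a number of a turn 10.7, either way. A call with a gripper value outside its range is refused whole. The fingers move at their own pace and stop on an object; the grip force is fixed at half the most. Time passes only in rows, so rows that do not move let the fingers close. It gives the time, the measured TCP pose, the force, the opening and the grip force at its end, in the units of the state.
- get_obs(): the state, without advancing time (a new reading comes with each control period).
- capture(name): name is "side" or "top"; returns a dict with "frame" (384x512x3 uint8, blue, green, red), "range_z" (384x512 float32, m along the optical axis (not along the pixel's ray), 0 where there is no reading), "fovy" (degrees; the focal length in pixels is half the picture's height over the tangent of half this angle, whatever the lens; pixels are square), "cx", "cy" (the principal point, pixels), "R" (3x3) and "t" (3): a world point X has camera coordinates R X + t. Camera axes: x right, y down, z forward; pixel columns grow to the right and rows downward; lengths in m; the calibration is good to about 2 mm. A picture is of the moment at which its call begins.
- close_job(): hands the job in; it is judged then, once.
The state is a dict: "time_s": time; "joint_pos": joint angles; "dq": joint speeds; "effort": joint torques, N m; "tcp_pos": TCP position; "eef_rot": TCP orientation; "force": force on the tool from outside, world axes, zero at the start; "moment": the same for the moment, N m; "width": opening from 0.0 (shut) to 1.0 (fully open); "finger_force": force on a finger pad.
Only numpy, scipy, OpenCV 4.12 (cv2) and the standard library are available. Lean on these libraries where they do the work, as an engineer would, in place of code of your own. Each camera call takes 0.05 s, during which the arm holds its last target. There are 200 camera calls.

## Working session

There is one attempt and no reset: what is moved stays moved. The work goes in short steps, Python scripts to look and compute and a shell command to move; the robot and the scene stay as the last step left them, time stands still between calls to the robot, and variables do not carry over. Pictures are saved under pics/ and viewed, at most 10 in all, crops included, and the job is handed in when it is done.

```bash
mkdir -p pics
cat > h.py <<'E'
from plant import *
import numpy as np, cv2
def cloud(c):
    h,w=c["range_z"].shape; f=h/2/np.tan(np.radians(c["fovy"])/2)
    v,u=np.mgrid[:h,:w]; z=c["range_z"]
    P=np.stack([(u-c["cx"])/f*z,(v-c["cy"])/f*z,z],-1)
    return (P-np.array(c["t"]))@np.array(c["R"])   # R^T(P-t)
E
python3 - <<'E'
from h import *
for n in("top","side"):
    c=capture(n); cv2.imwrite(f"pics/{n}0.png",c["frame"]); np.savez(f"{n}0.npz",**c)
    print(n,c["fovy"],c["cx"],c["cy"],c["R"],c["t"])
o=get_obs(); print(o)
E
```

```text
top 56.74343031813236 260.65236595350694 187.1488187293572 [[-1.27975087e-04 -9.99571182e-01 -2.92820116e-02]
 [-9.98429468e-01  1.76818648e-03 -5.59952703e-02]
 [ 5.60230346e-02  2.92288573e-02 -9.98001550e-01]] [0.09158044 0.55193208 1.08118244]
side 43.331705293356315 251.87186046303643 188.361892297205 [[ 0.72881606 -0.68445307 -0.01873912]
 [-0.50436288 -0.51814153 -0.6907586 ]
 [ 0.46308233  0.51288728 -0.72284258]] [-0.34018954  0.35141918  1.23161263]
{'time_s': 0.1, 'joint_pos': array([-62.67613136,  18.43492856,  -4.01664971,  83.16667101,
         1.29482228,  78.53932258,  -3.26184277]), 'dq': array([ 0.00180044, -0.0539644 ,  0.00623855, -0.1108049 ,  0.03424124,
       -0.01226362, -0.04484182]), 'effort': array([-6.24492004e-04, -4.92576027e+01, -4.05736780e-01, -3.13398600e+01,
       -6.41200296e-02,  3.95586260e-02,  6.39076870e-05]), 'tcp_pos': array([0.29001022, 0.58118478, 0.22158058]), 'eef_rot': array([-1.79904301e+02,  4.78331502e-03,  1.53484885e+02]), 'force': array([-0.4490035 , -0.00724504, -0.96452364]), 'moment': array([-0.00174221, -0.01573559,  0.01535149]), 'finger_force': 0.0, 'width': 1.0026675765788857}
```

View pics/top0.png

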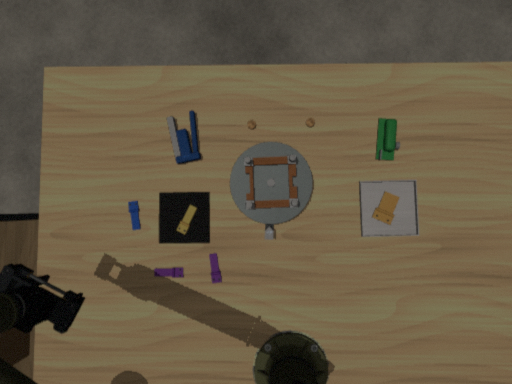

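View pics/side0.png

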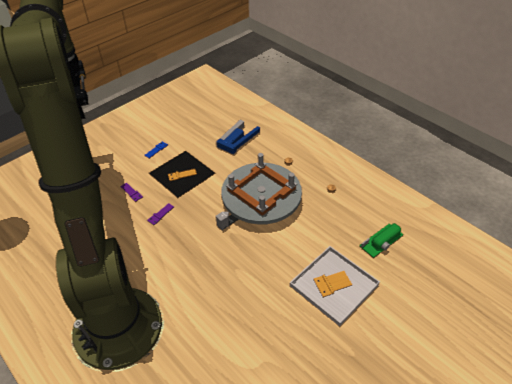

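Top view: the mat (185,218) holds a brass easel back at (187,219), apparently narrow. The tray (388,208) holds another at (386,207), apparently wide. Blue (135,215) and purple (169,272), (215,267) look-alikes lie on the bench. The pointer is at (270,232), and the frame's recesses appear to be in the left and right rails. I'll confirm this with a crop and measurements.

```bash
cat > m.py <<'E'
from h import *
c=capture("top"); P=cloud(c); im=c["frame"]
a=cv2.resize(im[135:245,225:315],None,fx=5,fy=5,interpolation=cv2.INTER_CUBIC)
b=cv2.resize(im[185:245,155:215],None,fx=5,fy=5,interpolation=cv2.INTER_CUBIC)
b=cv2.copyMakeBorder(b,0,a.shape[0]-b.shape[0],0,0,cv2.BORDER_CONSTANT)
cv2.imwrite("pics/crop0.png",np.hstack([a,b]))
hsv=cv2.cvtColor(im,cv2.COLOR_BGR2HSV)
def rect(m,n):
    q=P[m][:,:2].astype(np.float32); print(n,len(q),P[m].mean(0).round(4),cv2.minAreaRect(q), "zmed",np.median(P[m][:,2]))
for n,(r0,r1,c0,c1) in dict(mat=(192,243,160,210),tray=(182,235,362,416)).items():
    w=np.zeros(im.shape[:2],bool); w[r0:r1,c0:c1]=1
    rect(w&(hsv[...,1]>120)&(hsv[...,2]>90)&(P[...,2]<.03),n+" brass")
w=np.zeros(im.shape[:2],bool); w[135:245,220:320]=1
z=P[...,2]
pl=w&(z>.040)&(z<.052); 
q=P[w&(z>.040)&(z<.125)][:,:2]
(x,y),r=cv2.minEnclosingCircle(q[:, :].astype(np.float32)); print("circ+pointer",x,y,r)
# platter circle fit, robust: exclude pointer
from scipy.optimize import least_squares
mk=(w&(z>.040)).astype(np.uint8); cs=max(cv2.findContours(mk,cv2.RETR_EXTERNAL,cv2.CHAIN_APPROX_NONE)[0],key=cv2.contourArea)[:,0]
e=P[cs[:,1],cs[:,0]]; 
s=least_squares(lambda p:np.hypot(e[:,0]-p[0],e[:,1]-p[1])-p[2],[x,y,.125],loss="soft_l1",f_scale=.002).x; print("platter",s)
ax=s[:2]
po=P[w&(z>.03)&(z<.06)]; d=np.hypot(*(po[:,:2]-ax).T); po=po[(d>.133)&(d<.185)]
pm=po.mean(0); print("pointer",len(po),pm,d.max(),"ang",np.degrees(np.arctan2(*(pm[:2]-ax)[::-1])))
k=(w&(z>.085)).astype(np.uint8); n,l,st,ce=cv2.connectedComponentsWithStats(k)
for i in range(1,n):
    p=P[l==i]; t=p[p[:,2]>.105].mean(0) if (p[:,2]>.105).any() else p.mean(0); v=t[:2]-ax
    print("post",ce[i].round(1),st[i,4],t.round(4),np.hypot(*v).round(4),np.degrees(np.arctan2(v[1],v[0])).round(2))
np.savez("ax.npz",ax=ax,pm=pm)
E
python3 m.py
```

```text
mat brass 226 [0.4525 0.3231 0.0081] ((0.4534098505973816, 0.322549968957901), (0.02913804166018963, 0.08763041347265244), 63.74724578857422) zmed 0.007985362460391101
tray brass 461 [ 0.488  -0.2937  0.0081] ((0.4904727339744568, -0.2938860058784485), (0.05749941244721413, 0.08631119877099991), 67.45126342773438) zmed 0.007977833904511024
circ+pointer 0.5413098931312561 0.06048823148012161 0.1472591608762741
platter [0.56410426 0.06056984 0.12269356]
pointer 94 [0.41069078 0.06725041 0.04604059] 0.16976511703739705 ang 177.50656509105065
post [234. 138.] 1 [0.4905 0.059  1.1126] 0.0736 -178.75
post [318. 145.] 1 [0.4905 0.059  1.1126] 0.0736 -178.75
post [245. 148.] 1 [0.4905 0.059  1.1126] 0.0736 -178.75
post [268. 152.] 1 [0.4905 0.059  1.1126] 0.0736 -178.75
post [287. 152.] 1 [0.4905 0.059  1.1126] 0.0736 -178.75
post [291.8 158.1] 38 [ 0.63   -0.0007  0.1117] 0.0899 -42.91
post [247.2 160.1] 38 [0.6208 0.1247 0.1443] 0.0856 48.51
post [315. 159.] 1 [0.4905 0.059  1.1126] 0.0736 -178.75
post [264. 161.] 1 [0.4905 0.059  1.1126] 0.0736 -178.75
post [305. 160.] 1 [0.4905 0.059  1.
[... 1038 characters left out ...]
] 0.0736 -178.75
post [234. 220.] 1 [0.4905 0.059  1.1126] 0.0736 -178.75
post [263. 224.] 1 [0.4905 0.059  1.1126] 0.0736 -178.75
post [273. 225.] 1 [0.4905 0.059  1.1126] 0.0736 -178.75
post [311. 227.] 1 [0.4905 0.059  1.1126] 0.0736 -178.75
post [297. 232.] 1 [0.4905 0.059  1.1126] 0.0736 -178.75
post [281. 234.] 1 [0.4905 0.059  1.1126] 0.0736 -178.75
post [287. 235.] 1 [0.4905 0.059  1.1126] 0.0736 -178.75
post [311. 235.] 1 [0.4905 0.059  1.1126] 0.0736 -178.75
post [246. 236.] 1 [0.4905 0.059  1.1126] 0.0736 -178.75
post [273. 236.] 1 [0.4905 0.059  1.1126] 0.0736 -178.75
post [256. 239.] 1 [0.4905 0.059  1.1126] 0.0736 -178.75
post [286. 242.] 1 [0.4905 0.059  1.1126] 0.0736 -178.75
```

View pics/crop0.png

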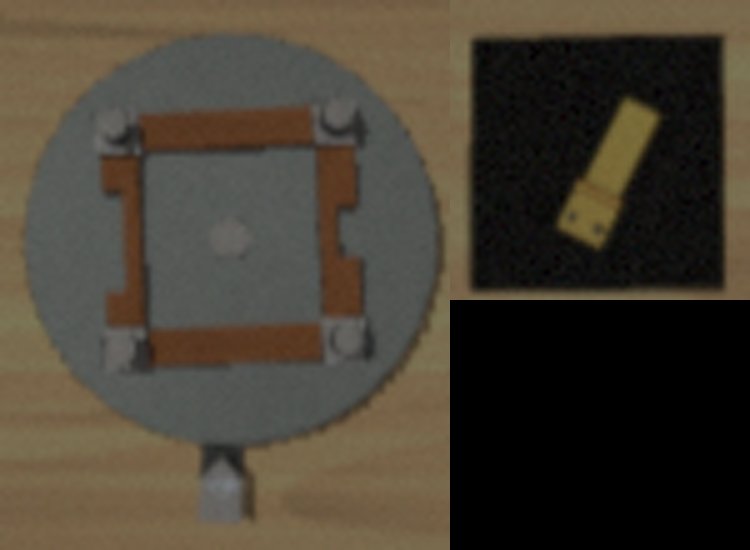

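Crop: the mat's easel back is narrow (29 × 88 mm measured; the tray's is 57 × 86 mm). The narrow recess is in the right rail (crop 350,232) and the wide one in the left rail (crop 112,240). The pointer is at the bottom (crop 225,490). So the platter must turn about 95° clockwise seen from above. Next I'll refine the numbers with medians and plan to grip the far-right post (top image 292,158).

```bash
cat > m2.py <<'E'
from h import *
import sys
from scipy.optimize import least_squares
def posts(c,n0=(135,245,220,320)):
    c=dict(c); c["range_z"]=cv2.medianBlur(c["range_z"],3); P=cloud(c); z=P[...,2]
    w=np.zeros(z.shape,bool); w[n0[0]:n0[1],n0[2]:n0[3]]=1
    n,l,st,_=cv2.connectedComponentsWithStats((w&(z>.095)&(z<.12)).astype(np.uint8))
    return P,w,[np.median(P[(l==i)&(abs(z-.112)<.006)],0) for i in range(1,n) if st[i,4]>12]
if __name__=="__main__":
    P,w,ps=posts(capture("top")); ps=np.array(ps); print(ps.round(4)); z=P[...,2]
    f=lambda p:np.concatenate([np.hypot(*(q[:2]-p[:2]-.0905*np.array([np.cos(a),np.sin(a)])) [None].T) for q in ps for a in [p[2]+np.pi/4+np.round((np.arctan2(*(q[:2]-p[:2])[::-1])-p[2]-np.pi/4)/(np.pi/2))*np.pi/2]])
    s=least_squares(f,[.563,.0605,.04]).x; print("axis",s[:2],"frame deg",np.degrees(s[2]),"resid",f(s))
    d=np.hypot(P[...,0]-s[0],P[...,1]-s[1]); m=w&(abs(z-.046)<.004)&(d>.14)&(d<.172)&(P[...,0]<s[0])
    p=P[m]; b=cv2.minAreaRect(p[:,:2].astype(np.float32)); v=np.array(b[0])-s[:2]; ang=np.degrees(np.arctan2(v[1],v[0]))
    v2=p.mean(0)[:2]-s[:2]; print("pointer",b,ang,np.degrees(np.arctan2(v2[1],v2[0])))
    turn=(ang-(np.degrees(s[2])-90)); turn=(turn+180)%360-180; print("turn",turn)
    o=get_obs(); R=cv2.Rodrigues(np.zeros(3))[0]
    y=np.radians(o["eef_rot"][2]); X=np.array([np.cos(y),np.sin(y)]);Y=np.array([np.sin(y),-np.cos(y)])
    a=s[2]-np.pi/4; tg=s[:2]+.0905*np.array([np.cos(a),np.sin(a)]); D=tg-o["tcp_pos"][:2]
    print("post target",tg,"tool travel cm",100*D@X,100*D@Y,"tcp",o["tcp_pos"],"deg",np.degrees(y), {k:v for k,v in globals().items() if 'hold' in k})
E
python3 m2.py
```

```text
[[ 6.293e-01 -4.000e-04  1.108e-01]
 [ 6.254e-01  1.270e-01  1.117e-01]
 [ 5.020e-01 -5.500e-03  1.109e-01]
 [ 4.978e-01  1.225e-01  1.115e-01]]
axis [0.56362957 0.06088446] frame deg 1.9692016461222153 resid [6.54477956e-04 8.73996652e-05 2.40985551e-04 3.65671403e-04]
pointer ((0.40881264209747314, 0.06832971423864365), (0.023921409621834755, 0.02703523449599743), 89.8885726928711) 177.24672601506148 177.63812505491998
turn -94.72247563106072
post target [ 0.62978389 -0.00087196] tool travel cm -56.38823595293846 -36.9295874594806 tcp [0.29008401 0.58131937 0.22188627] deg 153.48436953163716 {'hold_point_z': 0.0187}
```

```bash
python3 -m handwheel '[{"travel":[-3.5,-2.3,0],"delta_rot":[0,0,0],"jaw":8.7},{"travel":[-3.5,-2.3,0],"delta_rot":[0,0,0],"jaw":8.7},{"travel":[-3.5,-2.3,0],"delta_rot":[0,0,0],"jaw":8.7},{"travel":[-3.5,-2.3,0],"delta_rot":[0,0,0],"jaw":8.7},{"travel":[-3.5,-2.3,0],"delta_rot":[0,0,0],"jaw":8.7},{"travel":[-3.5,-2.3,0],"delta_rot":[0,0,0],"jaw":8.7},{"travel":[-3.5,-2.3,0],"delta_rot":[0,0,0],"jaw":8.7},{"travel":[-3.5,-2.3,0],"delta_rot":[0,0,0],"jaw":8.7}]' && python3 -m handwheel '[{"travel":[-3.5,-2.3,0],"delta_rot":[0,0,0],"jaw":8.7},{"travel":[-3.5,-2.3,0],"delta_rot":[0,0,0],"jaw":8.7},{"travel":[-3.5,-2.3,0],"delta_rot":[0,0,0],"jaw":8.7},{"travel":[-3.5,-2.3,0],"delta_rot":[0,0,0],"jaw":8.7},{"travel":[-3.5,-2.3,0],"delta_rot":[0,0,0],"jaw":8.7},{"travel":[-3.5,-2.3,0],"delta_rot":[0,0,0],"jaw":8.7},{"travel":[0,0,0],"delta_rot":[0,0,8.25],"jaw":8.7},{"travel":[0,0,0],"delta_rot":[0,0,8.25],"jaw":8.7}]'
cat > g.py <<'E'
from h import *
import sys
# remaining travel to the world xy,z target in tool axes
o=get_obs(); t=np.array([float(v) for v in sys.argv[1:4]])
from scipy.spatial.transform import Rotation as Ro
R=Ro.from_euler("xyz",o["eef_rot"],degrees=True).as_matrix()
print(o["time_s"],o["tcp_pos"],o["eef_rot"],"q",o["joint_pos"].round(1),"travel",(100*R.T@(t-o["tcp_pos"])).round(2))
E
python3 g.py .6298 -.0009 .08
```

```text
time_s: 1.2
tcp_pos: [0.4591, 0.2907, 0.2225]
eef_rot: [180.0, 0.0, 153.5]
force: [0.2, 0.1, 0.7]
width: 0.999
finger_force: 0.0
time_s: 2.2
tcp_pos: [0.585, 0.0739, 0.2222]
eef_rot: [-180.0, -0.0, 136.6]
force: [0.3, 0.0, 0.4]
width: 1.003
finger_force: 0.0
2.2 [0.58499007 0.07387652 0.22223725] [-1.79975330e+02 -2.00075651e-02  1.36617137e+02] q [-27.7  11.2  20.7  92.9  -4.   76.7  40.1] travel [-8.4  -2.35 14.22]
```

```bash
python3 -m handwheel '[{"travel":[-2.8,-0.8,0],"delta_rot":[0,0,0],"jaw":8.7},{"travel":[-2.8,-0.8,0],"delta_rot":[0,0,0],"jaw":8.7},{"travel":[-2.8,-0.75,0],"delta_rot":[0,0,0],"jaw":8.7},{"travel":[0,0,2.5],"delta_rot":[0,0,0],"jaw":8.7},{"travel":[0,0,2.5],"delta_rot":[0,0,0],"jaw":8.7},{"travel":[0,0,1],"delta_rot":[0,0,0],"jaw":8.7},{"travel":[0,0,0],"delta_rot":[0,0,0],"jaw":8.7}]'; python3 g.py .6298 -.0009 .08
```

```text
time_s: 3.08
tcp_pos: [0.6299, 0.0004, 0.1621]
eef_rot: [-179.9, -0.0, 137.0]
force: [-0.1, 0.5, -0.9]
width: 0.995
finger_force: 0.0
3.075 [6.29945148e-01 4.03788056e-04 1.62080452e-01] [-1.79948942e+02 -4.55143483e-02  1.36997975e+02] q [-21.1  18.6  23.   91.5  -7.6  71.5  50.3] travel [-0.08 -0.1   8.21]
```

```bash
python3 -m handwheel '[{"travel":[-0.08,-0.1,2],"delta_rot":[0,0,0],"jaw":8.7},{"travel":[0,0,2],"delta_rot":[0,0,0],"jaw":8.7},{"travel":[0,0,2],"delta_rot":[0,0,0],"jaw":8.7},{"travel":[0,0,1.2],"delta_rot":[0,0,0],"jaw":8.7},{"travel":[0,0,0.9],"delta_rot":[0,0,0],"jaw":8.7},{"travel":[0,0,0],"delta_rot":[0,0,0],"jaw":8.7}]'; python3 -m handwheel '[{"travel":[0,0,0],"delta_rot":[0,0,0],"jaw":4},{"travel":[0,0,0],"delta_rot":[0,0,0],"jaw":2},{"travel":[0,0,0],"delta_rot":[0,0,0],"jaw":1},{"travel":[0,0,0],"delta_rot":[0,0,0],"jaw":0},{"travel":[0,0,0],"delta_rot":[0,0,0],"jaw":0},{"travel":[0,0,0],"delta_rot":[0,0,0],"jaw":0},{"travel":[0,0,0],"delta_rot":[0,0,0],"jaw":0},{"travel":[0,0,0],"delta_rot":[0,0,0],"jaw":0}]'; python3 g.py .6298 -.0009 .08
```

```text
time_s: 3.82
tcp_pos: [0.6299, -0.001, 0.0809]
eef_rot: [-180.0, -0.0, 137.0]
force: [-0.4, 0.2, 0.3]
width: 1.003
finger_force: 0.0
time_s: 4.82
tcp_pos: [0.6306, -0.0006, 0.0816]
eef_rot: [179.9, 0.0, 137.0]
force: [2.1, 0.5, 0.0]
width: 0.197
finger_force: 30.0
4.825 [ 6.30621161e-01 -5.78182439e-04  8.16290668e-02] [1.79944914e+02 2.06183137e-02 1.36999553e+02] q [-20.3  22.7  22.2  96.1  -9.5  63.   51.7] travel [ 0.04 -0.08  0.16]
```

```bash
python3 -m handwheel '[{"travel":[0.034,-0.79,0],"delta_rot":[0,0,5],"jaw":0},{"travel":[0.034,-0.79,0],"delta_rot":[0,0,5],"jaw":0},{"travel":[0.034,-0.79,0],"delta_rot":[0,0,5],"jaw":0},{"travel":[0.034,-0.79,0],"delta_rot":[0,0,5],"jaw":0},{"travel":[0.034,-0.79,0],"delta_rot":[0,0,5],"jaw":0},{"travel":[0.034,-0.79,0],"delta_rot":[0,0,5],"jaw":0},{"travel":[0,0,0],"delta_rot":[0,0,0],"jaw":0}]'
cat > a.py <<'E'
from h import *
o=get_obs(); v=o["tcp_pos"][:2]-[.56363,.06088]
print("r",np.hypot(*v),"post ang",np.degrees(np.arctan2(v[1],v[0])),"yaw",o["eef_rot"][2],o["joint_pos"].round(1),o["force"].round(1))
E
python3 a.py
```

```text
time_s: 5.7
tcp_pos: [0.59, -0.0253, 0.0816]
eef_rot: [-180.0, -0.1, 107.0]
force: [0.7, 2.4, -0.7]
width: 0.199
finger_force: 30.0
r 0.09007288887738463 post ang -72.99650390450462 yaw 107.01100794906932 [-23.9  18.7  28.3 102.1 -10.   61.7  24.9] [ 0.7  2.4 -0.7]
```

```bash
python3 -m handwheel '[{"travel":[0.034,-0.79,0],"delta_rot":[0,0,5],"jaw":0},{"travel":[0.034,-0.79,0],"delta_rot":[0,0,5],"jaw":0},{"travel":[0.034,-0.79,0],"delta_rot":[0,0,5],"jaw":0},{"travel":[0.034,-0.79,0],"delta_rot":[0,0,5],"jaw":0},{"travel":[0.034,-0.79,0],"delta_rot":[0,0,5],"jaw":0},{"travel":[0.034,-0.79,0],"delta_rot":[0,0,5],"jaw":0},{"travel":[0,0,0],"delta_rot":[0,0,0],"jaw":0}]'; python3 a.py;  python3 -m handwheel '[{"travel":[0.034,-0.79,0],"delta_rot":[0,0,5],"jaw":0},{"travel":[0.034,-0.79,0],"delta_rot":[0,0,5],"jaw":0},{"travel":[0.034,-0.79,0],"delta_rot":[0,0,5],"jaw":0},{"travel":[0.034,-0.79,0],"delta_rot":[0,0,5],"jaw":0},{"travel":[0.034,-0.79,0],"delta_rot":[0,0,5],"jaw":0},{"travel":[0.034,-0.79,0],"delta_rot":[0,0,5],"jaw":0},{"travel":[0,0,0],"delta_rot":[0,0,0],"jaw":0}]'; python3 a.py
```

```text
time_s: 6.58
tcp_pos: [0.5439, -0.0257, 0.0816]
eef_rot: [180.0, -0.1, 77.2]
force: [2.4, 5.8, -3.2]
width: 0.198
finger_force: 30.0
r 0.08883773739080474 post ang -102.84347119309444 yaw 77.15816785536492 [-29.6  13.5  33.4 108.8  -8.7  60.1  -5.5] [ 2.4  5.8 -3.2]
time_s: 7.45
tcp_pos: [0.5041, -0.0029, 0.0816]
eef_rot: [179.9, -0.3, 47.2]
force: [6.9, 6.1, -9.4]
width: 0.195
finger_force: 30.0
r 0.08730485204464497 post ang -133.03396445818265 yaw 47.20436942085559 [-36.4   8.1  36.3 114.4  -5.7  58.9 -40.2] [ 6.9  6.1 -9.4]
```

```bash
python3 -m handwheel '[{"travel":[-0.1,-0.37,0],"delta_rot":[0,0,2.3],"jaw":0},{"travel":[-0.1,-0.37,0],"delta_rot":[0,0,2.3],"jaw":0},{"travel":[0,0,0],"delta_rot":[0,0,0],"jaw":0},{"travel":[0,0,0],"delta_rot":[0,0,0],"jaw":0}]'; python3 a.py
python3 - <<'E'
from h import *
a=capture("top")["frame"]; b=capture("side")["frame"]
A=cv2.resize(a[125:250,215:325],None,fx=4,fy=4,interpolation=cv2.INTER_CUBIC)
B=cv2.resize(b[140:245,205:317],None,fx=3,fy=3,interpolation=cv2.INTER_CUBIC)
B=cv2.copyMakeBorder(B,0,A.shape[0]-B.shape[0],0,0,cv2.BORDER_CONSTANT)
cv2.imwrite("pics/end.png",np.hstack([A,B]))
E
```

```text
time_s: 7.95
tcp_pos: [0.4995, 0.0019, 0.0817]
eef_rot: [179.8, -0.5, 42.7]
force: [12.0, 9.6, -14.4]
width: 0.199
finger_force: 30.0
r 0.0871286884178369 post ang -137.41413731509053 yaw 42.659262041471685 [-37.3   7.2  36.4 115.2  -5.3  58.5 -45.7] [ 12.    9.6 -14.4]
```

View pics/end.png

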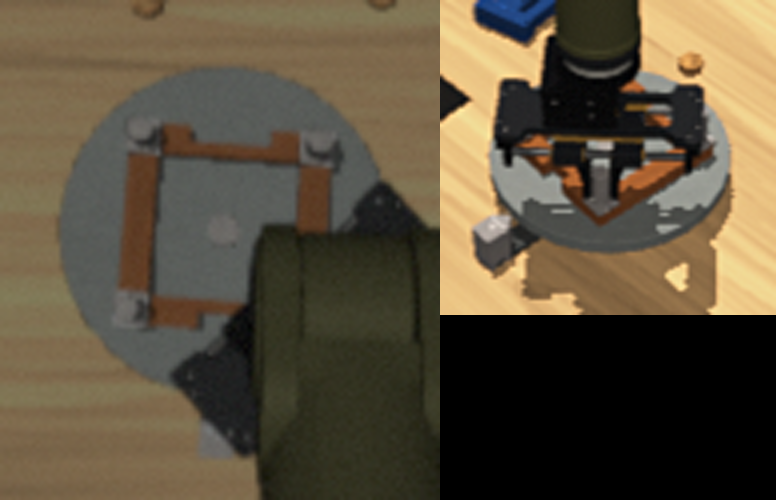

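The view shows the wide recess now at the far side (crop 230,145) and the narrow one on the pointer side, partly under the gripper. The radial pull is rising, so the post sits nearer the axis than I commanded. I'll relax that and measure the angle from the three visible posts.

```bash
python3 -m handwheel '[{"travel":[0.15,0,0],"delta_rot":[0,0,0],"jaw":0},{"travel":[0.15,0,-0.1],"delta_rot":[0,0,0],"jaw":0},{"travel":[0,0,0],"delta_rot":[0,0,0],"jaw":0},{"travel":[0,0,0],"delta_rot":[0,0,0],"jaw":0}]'; python3 a.py
python3 - <<'E'
from m2 import *
ax=np.array([.56363,.06088])
P,w,ps=posts(capture("top"),(135,245,220,305))
for q in ps:
    v=q[:2]-ax; r=np.hypot(*v); a=np.degrees(np.arctan2(v[1],v[0])); print(q.round(4),r.round(4),a.round(2),"frame mod 90",((a-45+45)%90-45).round(2))
z=P[...,2];
E
```

```text
time_s: 8.55
tcp_pos: [0.4996, 0.0018, 0.0817]
eef_rot: [179.9, -0.2, 42.6]
force: [9.0, 7.0, -14.6]
width: 0.196
finger_force: 30.0
r 0.0871371305301398 post ang -137.33907368847545 yaw 42.59765674645251 [-37.3   7.5  36.5 115.   -5.2  58.8 -45.8] [  9.    7.  -14.6]
[0.6324 0.12   0.1109] 0.0907 40.69 frame mod 90 -4.31
[ 0.6234 -0.0074  0.1106] 0.0907 -48.81 frame mod 90 -3.81
[0.5049 0.1283 0.1113] 0.0894 131.08 frame mod 90 -3.92
```

```bash
python3 -m handwheel '[{"travel":[0.15,0.1,0.1],"delta_rot":[0,0,-0.7],"jaw":0},{"travel":[0.1,0.1,0],"delta_rot":[0,0,-0.7],"jaw":0},{"travel":[0,0,0],"delta_rot":[0,0,0],"jaw":0},{"travel":[0,0,0],"delta_rot":[0,0,0],"jaw":0},{"travel":[0,0,0],"delta_rot":[0,0,0],"jaw":0}]'; python3 a.py
cat > e.py <<'E'
from m2 import *
c=capture("top"); P,w,ps=posts(c,(135,245,220,305)); ps=np.array(ps)[:,:2]
ax=np.array([.5638,.0607])
for q in ps:
    v=q-ax; a=np.degrees(np.arctan2(v[1],v[0])); print(q.round(4),np.hypot(*v).round(4),"frame",(a%90-45).round(2))
d0=np.load("top0.npz"); D=np.abs(c["frame"].astype(int)-d0["frame"]).max(-1)
for n,(r,cc) in dict(tack=(135,183),cut=(138,387),matbrass=(219,187),traybrass=(207,386),b0=(125,252),b1=(122,310)).items(): print(n,np.median(D[r-12:r+12,cc-12:cc+12]),(D[r-12:r+12,cc-12:cc+12]>60).mean().round(3))
E
python3 e.py
```

```text
time_s: 9.22
tcp_pos: [0.5013, -0.0001, 0.0816]
eef_rot: [179.9, -0.0, 43.8]
force: [4.1, 0.6, -5.6]
width: 0.194
finger_force: 30.0
r 0.0871559806007473 post ang -135.61782286153144 yaw 43.7729438897079 [-37.    7.9  36.5 114.6  -5.4  59.  -44.3] [ 4.1  0.6 -5.6]
[0.6311 0.1214] 0.0906 frame -2.96
[ 0.6249 -0.006 ] 0.0905 frame -2.51
[0.5021 0.1268] 0.0905 frame -1.96
tack 5.0 0.0
cut 5.0 0.0
matbrass 6.0 0.0
traybrass 7.0 0.0
b0 7.0 0.0
b1 7.0 0.0
```

The frame angle is −2.5° against a target of −2.6°, the bystanders are unmoved and the grip is 30 N. I'm handing in.

```bash
python3 -c "
from plant import *
print(close_job())"
```

```text
the job is handed in; nothing more can be done
None
```

The easel back on the mat is the narrow one, so I turned the narrow recess to the pointer (about 0.1° off by camera measurement) and handed in at about 9 s, still holding a clamp post with 30 N; the easel backs and other loose items showed no movement in the camera check, and no verdict was returned.

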